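# Prop up the readout unit's front on a packing strip

### The arm

A 6-joint arm with a two-finger parallel gripper is mounted at the origin on a cart in front of the work surface, level with it; the furniture and walls round the work are solid. World frame = base frame: x ahead of the robot, y to its left, z up, the work surface at z = 0. Lengths are in m, angles in rad, forces in N, time in s.
With the tool pointing down it reaches from about 0.375 to 0.9 m from the base axis. Payload 3.1 kg.
Tool frame: the origin (TCP) lies where the fingers leave the gripper's body, on its centre line; the fingertips stand 70 mm ahead of it and the grasp point (between the pads) lies 51 mm ahead of it; z points along the fingers, y is the line along which they close (so a half turn about z gives the same grasp; the last joint's range is limited). The gripper opens to 87 mm and grips with 3 to 60 N. Pads are 19 mm wide; open, the fingers measure 117 mm over their backs; the gripper's body (75 mm by 190 mm) begins 51 mm behind the grasp point.
Start: joints at [-1.373, 0.527, 1.433, -0, 1.181, -0.178], TCP at [0.229, -0.581, 0.292] pointing down, gripper open.
Joint ranges: [-3.08, 3.08], [-0.75, 2.2], [0.22, 2.44], [-1.43, 4.57], [0, 2.65], [-2.85, 2.85]. Speed limits (rad/s): [2.79, 2.79, 3.14, 3.14, 3.14, 3.14].

### API

Orientations are given as a unit quaternion [x, y, z, w].
In Python, from rig import robot gives the robot as it stands.
- The arm moves only by the tool send_rows, never from a script. Its argument "deltas" is text: rows parted by semicolons, each of 7 numbers parted by spaces: the shift along the tool's x, y, z in mm, then the turn, a rotation vector about the tool's x, y, z in degrees, then the opening, from 0 (shut) to 1 (fully open). A call has 1 to 10 rows; each row shifts and turns the commanded pose from where the row before left it, along the tool's axes as they then stand; what a row does not reach is not made up. A row lasts 1/8 s, in which the tool goes at most 62.5 mm and 10.7 degrees, less where a joint would pass 70% of its speed; a pose out of reach is approached as far as the arm can. A call is refused whole if a number of a shift passes 62.5 or a number of a turn 10.7, either way. A call with a gripper value outside its range is refused whole. The fingers move at their own pace and stop on an object; "newtons" is the grip in N (left out, the last holds). Time passes only in rows, so rows that do not move let the fingers close. It gives the time, the measured TCP pose, the force, the opening and the grip force at its end, in the units of the state.
- robot.get_obs(): the state, without advancing time (a new reading comes with each control period).
- robot.camera(name): name is "scene" or "top" or "wrist"; returns a dict with "image" (480x640x3 uint8, red, green, blue), "depth" (480x640 float32, m along the optical axis (not along the pixel's ray), 0 where there is no reading), "fovy" (degrees; the focal length in pixels is half the picture's height over the tangent of half this angle, whatever the lens; pixels are square), "cx", "cy" (the principal point, pixels), "rvec" (rotation vector, rad) and "tvec" (3), from world to camera coordinates, as OpenCV has them. Camera axes: x right, y down, z forward; pixel columns grow to the right and rows downward; lengths in m; the calibration is good to about 2 mm. A picture is of the moment at which its call begins.
- robot.hand_in(): hands the job in; it is judged then, once.
Trained networks look in the newest picture that a camera, given by its name, has taken for a name from the list of things; names that differ only in an ending like _2 or _b are one class to them, and where a whole thing is asked for, a point or a joint stands for the part that bears it (a point fixed in the world has none). Each returns a list of dicts, best first, with "p" (0 to 1); they miss things now and then, are a little off and sometimes report something else, mostly with a low value. They report only what shows in the picture. A call takes as long as a camera call. They do not tell look-alikes from the thing itself.
- robot.find_in(camera, thing): "box" ([left, top, right, bottom] in pixels, round what is visible of it).
- robot.cut_out(camera, thing): "region" (480x640 bool, what is visible of it) and "box" ([left, top, right, bottom] in pixels, round what is visible of it).
The state is a dict: "time": time; "q": joint angles; "joint_velocities": joint speeds; "joint_torque": joint torques, N m; "position": TCP position; "tool_rot": TCP orientation; "ft_force": force on the tool from outside, world axes, zero at the start; "moment": the same for the moment, N m; "grip_width": finger opening in m; "grip_force": force on a finger pad.
Only numpy, scipy, OpenCV 4.12 (cv2) and the standard library are available. Lean on these libraries where they do the work, as an engineer would, in place of code of your own. Each camera call takes 0.05 s, during which the arm holds its last target. There are 200 camera calls.

### The job

The readout unit's screen should look up a little. Tip the unit back on its rear bottom edge until it leans on the bar of the rail behind it, and let go of it there; take the flat packing strip out of its rack, lay it flat on the table and slide it, end first and square, about 2 cm under the middle of the unit's raised front. Then let the unit down gently, without dropping it, so that its front rests on the strip and its rear edge is still on the table where it stood.

Things in the scene. Friction and masses are not known exactly. Their poses are not given: they have to be found in the camera images.
- readout_unit: off-white box with a dark screen on its front, 0.5 kg: 64 mm deep (x), 110 mm wide (y), 150 mm tall (z), flat bottom, edges rounded by 4 mm; front and rear are flat over the top 35 mm, for a grip across the depth. Starts upright. Origin: centre of the underside; +z its top, +x from front to rear: front at x = -32 mm, rear at +32 mm
- unit_rear (a point): middle of the unit's rear bottom edge, on which it tips. The unit balances there at 23 degrees of tilt; leaning on the rail it is tilted by about 28 to 32 degrees, with its front bottom edge about 30 mm up. Let go short of that it falls back onto its front
- strip: flat aluminium packing strip, 120 mm long (y axis), 40 mm wide (z axis), 8 mm thick (x axis), 0.11 kg, the same both ways round. Starts standing on its long edge in the rack, 6 mm above the table. Origin: middle of the long narrow edge that is lowest at the start. Stood on edge on the table it stays, but is easily tipped flat
- strip_mid (a point): the middle of the strip (20 mm along its z axis from its origin); 4 mm above the table when the strip lies flat, 60 mm from either end
- back_rail: fixed rail behind the unit: a level round bar, 12 mm thick, 140 mm long (y axis), on two end posts; the bar's centre line is 85 mm above the table, straight over the origin, which is at table height midway between the posts; x points away from the unit. At the start the bar's centre line is 53 to 59 mm behind the unit's rear face
- strip_rack: fixed wooden rack, 54 x 136 mm, 30 mm tall: a 6 mm base with two slotted blocks (11 mm slot along its y axis, 24 mm deep) that hold the strip's ends; the 82 mm between the blocks are open, to grip the strip across its thickness and draw it straight up. Origin: centre of the underside
Things that resemble listed ones, but are neither listed nor needed, are in the scene too. There is more than one size of the strip; the one meant has the size given above.

How it is judged:
By the outcome, as a careful person would: the job done as asked, in the order asked, and still so for the second after the job is handed in, with the robot touching nothing.
It also fails if it takes over 72 s, if anything falls off the work surface, if the arm or the gripper's body presses on something with over 40 N, if the wrist force passes 120 N, or if a joint passes its speed limit or range.

## Working session

There is one attempt and no reset: what is moved stays moved. The work goes in short steps, Python scripts to look and compute and a tool call to move; the robot and the scene stay as the last step left them, time stands still between calls to the robot, and variables do not carry over. Pictures are saved under pics/ and viewed, at most 10 in all, crops included, and the job is handed in when it is done.

Besides the shell and the picture viewer there is one more tool, called after ">>>" by a JSON object that holds its "api" and its "payload", one argument or row to a line. send_rows: Moves the arm, as the interface text tells. Its arguments: {"type":"object","properties":{"deltas":{"type":"string"},"newtons":{"type":"number"}},"required":["deltas"]}

```bash
mkdir -p pics; ls
cat > h.py <<'E'
import numpy as np, cv2
from scipy.spatial.transform import Rotation as R
from rig import robot
def cam(n):
    c=robot.camera(n); c['f']=240/np.tan(np.radians(c['fovy'])/2)
    c['R']=R.from_rotvec(np.ravel(c['rvec'])).as_matrix(); c['t']=np.ravel(c['tvec']); return c
def cloud(c):
    v,u=np.mgrid[:480,:640]; d=c['depth']
    p=np.stack([(u-c['cx'])/c['f']*d,(v-c['cy'])/c['f']*d,d],-1)
    w=(p-c['t'])@c['R']; w[d==0]=np.nan; return w
def proj(c,P):
    p=np.atleast_2d(P)@c['R'].T+c['t']; return np.c_[p[:,0]/p[:,2]*c['f']+c['cx'],p[:,1]/p[:,2]*c['f']+c['cy']]
def save(n,img,s=1):
    cv2.imwrite('pics/'+n,cv2.resize(img[:,:,::-1],None,fx=s,fy=s))
E
python3 - <<'E'
from h import *
a=cam('scene');b=cam('top')
save('a.png',np.ascontiguousarray(a['image']));save('b.png',b['image'])
for n,c in(('scene',a),('top',b)):
    w=cloud(c)
    for t in('readout_unit','strip','back_rail','strip_rack'):
        for r in robot.cut_out(n,t):
            p=w[r['region']]; p=p[~np.isnan(p[:,0])]
            print(n,t,round(r['p'],2),np.round(r['box']),np.round(np.percentile(p,[2,50,98],axis=0),3).tolist() if len(p) else '')
print(robot.get_obs())
E
```

```text
pics
scene readout_unit 0.95 [372. 184. 418. 245.] [[0.509, -0.259, 0.005], [0.544, -0.186, 0.047], [0.599, -0.168, 0.149]]
scene strip 0.74 [168. 268. 198. 291.] [[0.629, 0.296, -0.001], [0.648, 0.339, 0.015], [0.697, 0.373, 0.03]]
scene strip 0.66 [225. 245. 267. 269.] [[0.621, 0.123, 0.007], [0.627, 0.175, 0.032], [0.634, 0.235, 0.047]]
scene back_rail 0.82 [348. 198. 372. 237.] [[0.632, -0.227, 0.002], [0.658, -0.196, 0.012], [0.68, -0.167, 0.089]]
scene strip_rack 0.72 [217. 252. 277. 284.] [[0.599, 0.112, 0.001], [0.61, 0.2, 0.011], [0.645, 0.246, 0.031]]
top readout_unit 0.63 [384. 216. 454. 272.] [[0.512, -0.282, 0.007], [0.552, -0.224, 0.148], [0.601, -0.173, 0.155]]
top strip 0.89 [198. 211. 256. 222.] [[0.625, 0.119, 0.009], [0.631, 0.176, 0.043], [0.638, 0.232, 0.051]]
top strip 0.58 [140. 193. 178. 219.] [[0.633, 0.295, 0.0], [0.654, 0.331, 0.024], [0.674, 0.37, 0.035]]
top back_rail 0.84 [377. 188. 470. 243.] [[0.582, -0.357, -0.002], [0.641, -0.261, 0.011], [0.69, -0.17, 0.094]]
top strip_rack 0.67 [199. 200. 259. 232.] [[0.603, 0.111, -0.0], [0.624, 0.181, 0.009], [0.658, 0.241, 0.035]]
{'time': 0.5, 'q': array([-1.37346713e+00,  5.27521366e-01,  1.43274214e+00,  7.79180298e-06,
        1.18138828e+00, -1.78500087e-01]), 'joint_velocities': array([-0.00017088, -0.00178866, -0.00078782, -0.00020551, -0.00199958,
        0.0009086 ]), 'joint_torque': array([-1.70319727e-03, -4.39605474e+01, -1.76789349e+01,  6.32702513e-02,
        5.15536673e-02, -4.63745027e-05]), 'position': array([ 0.22942371, -0.58132683,  0.29222181]), 'tool_rot': array([ 9.82396214e-01,  1.86809203e-01,  3.32567761e-06, -2.95989419e-05]), 'ft_force': array([ 0.86764034,  0.04250077, -0.46617648]), 'moment': array([ 0.04180136,  0.0010686 , -0.0115243 ]), 'grip_force': 0.0, 'grip_width': 0.08683654279070853}
```

View pics/a.png

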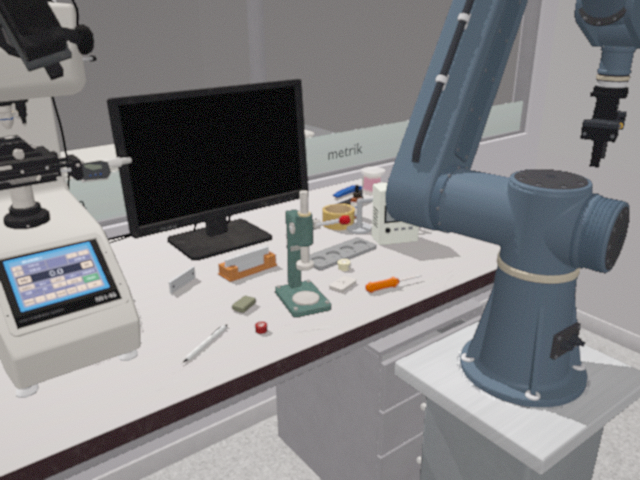

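View pics/b.png

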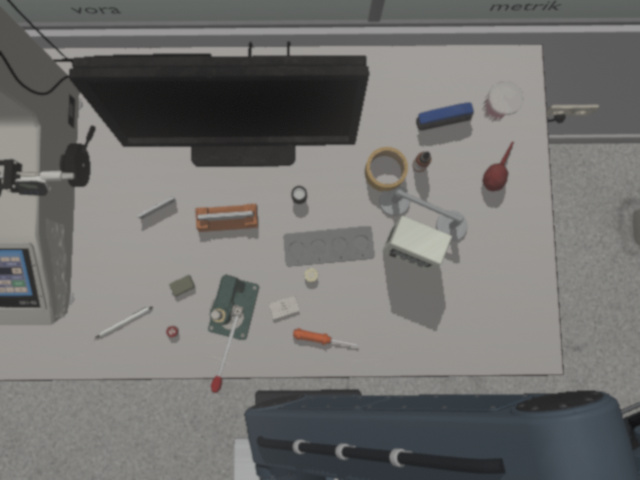

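Candidates for the strip: the one in the rack at top (227,214), about 118 mm long, and a loose look-alike at (157,208), about 80 mm long. I choose the rack strip. The unit is at (423,240) with the rail behind it at (430,205). Next I measure them and check a close crop.

Run:
```python
from h import *
b=cam('top'); w=cloud(b)
print('campos',-b['R'].T@b['t'],b['f'])
def rect(m,n):
    p=w[m][:,:2]; 
    c,s,a=cv2.minAreaRect((p*1000).astype(np.float32)); print(n,len(p),np.round(c,1),np.round(s,1),round(a,1), 'z',np.round(np.median(w[m][:,2]),4))
    q=p-p.mean(0); U,S,V=np.linalg.svd(q,full_matrices=False); print('   pca dir',np.round(np.degrees(np.arctan2(V[0,1],V[0,0])),1),'mean',np.round(p.mean(0)*1000,1))
X,Y,Z=w[...,0],w[...,1],w[...,2]
def near(x0,x1,y0,y1,z0,z1): return (X>x0)&(X<x1)&(Y>y0)&(Y<y1)&(Z>z0)&(Z<z1)
rect(near(.45,.65,-.32,-.13,.142,.16),'unit top')
rect(near(.6,.72,-.38,-.13,.078,.1),'bar')
rect(near(.58,.68,.08,.26,.036,.06),'strip top')
rect(near(.58,.68,.08,.26,.022,.035),'rack top')
rect(near(.58,.72,.27,.4,.015,.06),'other strip')
rect(near(.42,.68,-.32,.10,-.01,.01),'tab')
im=b['image'][170:300,180:480]; save('c.png',im,2.6)
```

```text
campos [ 0.3921554  -0.00235785  1.38788776] 623.4820695614641
unit top 1728 [ 559.2 -231.6] [110.6  64.8] 66.2 z 0.1496
   pca dir -113.5 mean [ 558.5 -231. ]
bar 438 [ 639.8 -262.5] [144.2  75.5] 90.0 z 0.0892
   pca dir -114.4 mean [ 638.5 -262.6]
strip top 245 [638.7 177.4] [ 31.  119.1] 8.1 z 0.0454
   pca dir -85.9 mean [631.9 176.6]
rack top 455 [632.  176.5] [ 48.1 134.4] 4.0 z 0.0296
   pca dir 93.8 mean [631.  176.9]
other strip 179 [654.  332.8] [ 9.4 88.2] 29.3 z 0.0279
   pca dir 118.4 mean [653.7 332. ]
tab 16501 [ 550.  -110.5] [418.9 260. ] 90.0 z 0.0002
   pca dir 82.1 mean [540.7 -94.7]
```

View pics/c.png

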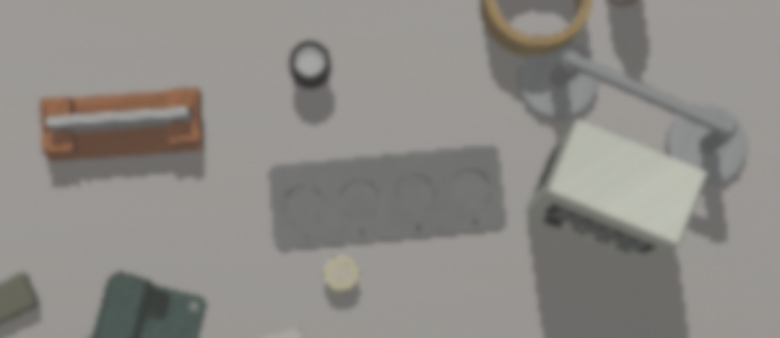

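Close crop: the rack holds the long strip (left, about 119 mm), and the unit with the rail behind it is at right. Unit axis yaw is about -24°. Next I write a move planner (constant screw per row) and check what stands behind the rail.

```bash
cat >> h.py <<'E'
def down(ay):  # tool pointing down, tool y at world angle ay (deg)
    a=np.radians(ay); y=np.array([np.cos(a),np.sin(a),0]); z=np.array([0,0,-1.]); return R.from_matrix(np.c_[np.cross(y,z),y,z])
def plan(p,rot,n=None,st=None):
    """constant row repeated n times taking pose st(=measured) to (p,rot)"""
    from scipy.linalg import logm,expm
    if st is None: o=robot.get_obs(); st=(o['position'],R.from_quat(o['tool_rot']))
    A=np.eye(4);A[:3,:3]=st[1].as_matrix();A[:3,3]=st[0]
    B=np.eye(4);B[:3,:3]=rot.as_matrix();B[:3,3]=p
    T=np.linalg.inv(A)@B
    ang=np.degrees((st[1].inv()*rot).magnitude()); d=np.linalg.norm(T[:3,3])*1000
    if n is None: n=int(max(np.ceil(d/40),np.ceil(ang/7),1))
    E=expm(np.real(logm(T))/n)
    print(n,'x',np.round(E[:3,3]*1000,2),np.round(np.degrees(R.from_matrix(E[:3,:3]).as_rotvec()),2))
UA=-23.8; C=np.array([.559,-.2315,0])
ux=np.array([np.cos(np.radians(UA)),np.sin(np.radians(UA)),0]); uy=np.array([-ux[1],ux[0],0])
E
python3 - <<'E'
from h import *
w=cloud(cam('top')); s=cloud(cam('scene'))
for w in (w,s):
    m=(w[...,1]>-.45)&(w[...,1]<-.15)&(w[...,0]>.7)&(w[...,2]>.1); 
    if m.sum(): print(m.sum(),np.round(np.percentile(w[m],[0,1,10,50],axis=0),3))
plan(C+[0,0,.30],down(UA),14)
E
```

```text
796 [[ 0.746 -0.45   0.1  ]
 [ 1.078 -0.447  0.1  ]
 [ 1.082 -0.418  0.102]
 [ 1.086 -0.289  0.112]]
1161 [[ 1.066 -0.45   0.1  ]
 [ 1.072 -0.447  0.101]
 [ 1.076 -0.422  0.113]
 [ 1.082 -0.175  0.366]]
14 x [35.11 -2.72 -0.55] [ 0.   -0.   -3.19]
```

Wall at x≈1.08, so there is room.

>>> {"api": "send_rows", "payload": {
  "deltas": "35.1 -2.7 -0.5 0 0 -3.2 1;35.1 -2.7 -0.5 0 0 -3.2 1;35.1 -2.7 -0.5 0 0 -3.2 1;35.1 -2.7 -0.5 0 0 -3.2 1;35.1 -2.7 -0.5 0 0 -3.2 1;35.1 -2.7 -0.5 0 0 -3.2 1;35.1 -2.7 -0.5 0 0 -3.2 1"
}}

```text
time: 1.52
position: [0.4296, -0.4383, 0.2958]
tool_rot: [0.927, 0.375, 0.0, 0.0]
ft_force: [-0.6, -0.2, -0.2]
grip_width: 0.087
grip_force: 0.0
```

>>> {"api": "send_rows", "payload": {
  "deltas": "35.1 -2.7 -0.5 0 0 -3.2 1;35.1 -2.7 -0.5 0 0 -3.2 1;35.1 -2.7 -0.5 0 0 -3.2 1;35.1 -2.7 -0.5 0 0 -3.2 1;35.1 -2.7 -0.5 0 0 -3.2 1;35.1 -2.7 -0.5 0 0 -3.2 1;35.1 -2.7 -0.5 0 0 -3.2 1;0 0 0 0 0 0 1;0 0 0 0 0 0 1"
}}

```text
time: 2.65
position: [0.5587, -0.232, 0.2993]
tool_rot: [0.837, 0.547, -0.0, 0.0]
ft_force: [0.3, 0.6, 0.2]
grip_width: 0.0873
grip_force: 0.0
```

Run:
```python
from h import *
o=robot.get_obs(); print(o['time'],o['position'],o['tool_rot'])
b=cam('wrist'); w=cloud(b); X,Y,Z=w[...,0],w[...,1],w[...,2]
save('d.png',b['image'])
for n,z0,z1,x0,x1 in(('unit top',.14,.16,.45,.66),('bar',.08,.1,.6,.72)):
    m=(Z>z0)&(Z<z1)&(X>x0)&(X<x1)&(Y<-.1)&(Y>-.36)
    if m.sum()<20: print(n,'none');continue
    p=(w[m][:,:2]*1000).astype(np.float32); print(n,m.sum(),cv2.minAreaRect(p),np.median(w[m][:,2]))
    l=cv2.fitLine(p,cv2.DIST_L2,0,.01,.01).ravel(); print(l,np.degrees(np.arctan2(l[1],l[0])))
plan(C+[0,0,.188],down(UA),4)
```

```text
2.65 [ 0.55868361 -0.23196061  0.29932925] [ 8.37114205e-01  5.47028014e-01 -2.04131305e-04  3.43311193e-04]
unit top 12905 ((559.8213500976562, -229.1191864013672), (103.95342254638672, 64.2043228149414), 66.66352844238281) 0.1507693201321834
[ 3.9440829e-01  9.1893530e-01  5.6138318e+02 -2.2561176e+02] 66.77092
bar 2335 ((638.9267578125, -261.4032897949219), (76.10852813720703, 143.4031982421875), 0.5478120446205139) 0.09066859933252307
[ 4.2242679e-01  9.0639704e-01  6.4302039e+02 -2.5049716e+02] 65.0121
4 x [2.600e-01 1.000e-02 2.782e+01] [0.   0.01 0.02]
```

View pics/d.png

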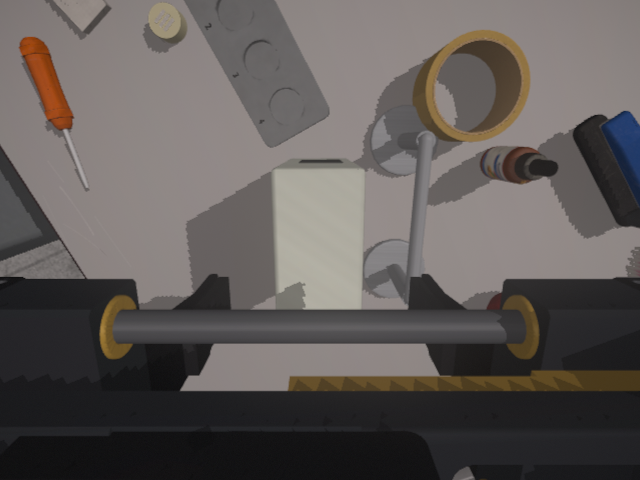

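The wrist view shows the unit's top centred between the fingers (col 318) with its sides parallel to them, and the bar at col ~420. I go down and grip.

>>> {"api": "send_rows", "payload": {
  "deltas": "0.2 0 28 0 0 0 1;0 0 28 0 0 0 1;0 0 28 0 0 0 1;0 0 27 0 0 0 1;0 0 0 0 0 0 0.7;0 0 0 0 0 0 0.6;0 0 0 0 0 0 0.6;0 0 0 0 0 0 0.6;0 0 0 0 0 0 0.6",
  "newtons": 30
}}

```text
time: 3.82
position: [0.559, -0.2318, 0.1896]
tool_rot: [0.837, 0.547, 0.0, 0.001]
ft_force: [-4.5, -1.6, 5.9]
grip_width: 0.0637
grip_force: 29.9
```

Run:
```python
from h import *
o=robot.get_obs(); print(o)
b=cam('top'); w=cloud(b); Z=w[...,2];X=w[...,0];Y=w[...,1]
# pivot in tool frame
T=R.from_quat(o['tool_rot']).as_matrix(); piv=C+ux*.028+[0,0,.004]
p=T.T@(piv-o['position']); print('pivot tool',p*1000)
for s in(3,-3):
    Rm=R.from_rotvec([np.radians(s),0,0]).as_matrix(); print(s,(p-Rm@p)*1000, T@Rm@[0,0,1.])
```

```text
{'time': 3.825, 'q': array([-5.77325323e-01,  6.30057603e-01,  1.57454522e+00, -9.00139956e-04,
        9.35086627e-01, -1.63857936e-01]), 'joint_velocities': array([ 0.00091551, -0.00052414, -0.00267489, -0.00036296,  0.0015014 ,
        0.00055395]), 'joint_torque': array([ 1.08391397e+00, -4.11286283e+01, -1.32274058e+01,  5.05007096e-01,
       -3.87361385e-01, -3.96366825e-02]), 'position': array([ 0.55900848, -0.23184526,  0.18962822]), 'tool_rot': array([8.37047382e-01, 5.47129457e-01, 5.18391068e-05, 1.01695513e-03]), 'ft_force': array([-4.48339089, -1.58855698,  5.92977646]), 'moment': array([-0.22843808,  0.31333467, -0.0288988 ]), 'grip_force': 29.941571391909747, 'grip_width': 0.06365451212914876}
pivot tool [  0.43459181  27.52699238 185.6765811 ]
3 [ 5.42101086e-17  9.75528621e+00 -1.18618817e+00] [-0.04673898  0.01935875 -0.99871953]
-3 [ 5.42101086e-17 -9.67983664e+00  1.69511477e+00] [ 0.04913489 -0.02264574 -0.99853539]
```

>>> {"api": "send_rows", "payload": {
  "deltas": "0 9.8 -1.5 3 0 0 0.6;0 9.8 -1.2 3 0 0 0.6;0 9.8 -1.2 3 0 0 0.6;0 9.8 -1.2 3 0 0 0.6;0 0 0 0 0 0 0.6"
}}

```text
time: 4.5
position: [0.5956, -0.2476, 0.1918]
tool_rot: [0.832, 0.544, -0.058, -0.087]
ft_force: [-2.3, 0.5, 8.1]
grip_width: 0.0639
grip_force: 30.0
```

>>> {"api": "send_rows", "payload": {
  "deltas": "0 9.8 -1.2 3 0 0 0.6;0 9.8 -1.2 3 0 0 0.6;0 9.8 -1.2 3 0 0 0.6;0 9.8 -1.2 3 0 0 0.6;0 3.2 -0.4 1 0 0 0.6;0 0 0 0 0 0 0.6;0 0 0 0 0 0 0.6"
}}

```text
time: 5.38
position: [0.6336, -0.264, 0.1848]
tool_rot: [0.817, 0.534, -0.118, -0.181]
ft_force: [0.3, -0.2, 6.2]
grip_width: 0.064
grip_force: 30.0
```

Run:
```python
from h import *
o=robot.get_obs(); print(o['position'],o['ft_force'],o['moment'],o['grip_width'],o['q'])
T=R.from_quat(o['tool_rot']).as_matrix(); print(np.degrees(np.arccos(-T[2,2])), T@[.0004,.0275,.1857]+o['position'], C+ux*.028+[0,0,.004])
```

```text
[ 0.63364599 -0.26404695  0.18477367] [ 0.27259395 -0.21386545  6.16972496] [0.10437068 0.43195663 0.03980442] 0.06401450702508803 [-0.53869273  0.88377613  1.05887517 -0.05349642  1.63150323 -0.11731666]
24.96518241709045 [ 0.58481837 -0.2423078   0.00481764] [ 0.58461887 -0.24279927  0.004     ]
```

>>> {"api": "send_rows", "payload": {
  "deltas": "0 3.2 -0.5 1 0 0 0.6;0 3.2 -0.5 1 0 0 0.6;0 3.2 -0.5 1 0 0 0.6;0 0 0 0 0 0 0.6;0 0 0 0 0 0 0.6"
}}

```text
time: 6.0
position: [0.6424, -0.2679, 0.1818]
tool_rot: [0.812, 0.531, -0.132, -0.202]
ft_force: [1.4, -0.3, 7.6]
grip_width: 0.0636
grip_force: 30.0
```

>>> {"api": "send_rows", "payload": {
  "deltas": "0 1.6 -0.2 0.5 0 0 0.6;0 0 0 0 0 0 0.6"
}}

```text
time: 6.25
position: [0.6438, -0.2685, 0.1812]
tool_rot: [0.811, 0.53, -0.135, -0.206]
ft_force: [0.5, -0.4, 7.6]
grip_width: 0.064
grip_force: 30.0
```

Run:
```python
from h import *
a=cam('scene'); o=robot.get_obs(); print(o['ft_force'])
w=cloud(cam('wrist'))
save('e.png',a['image'][150:270,320:470],5)
```

```text
[-3.52228159e-01  3.26516529e-03  6.58077958e+00]
```

View pics/e.png

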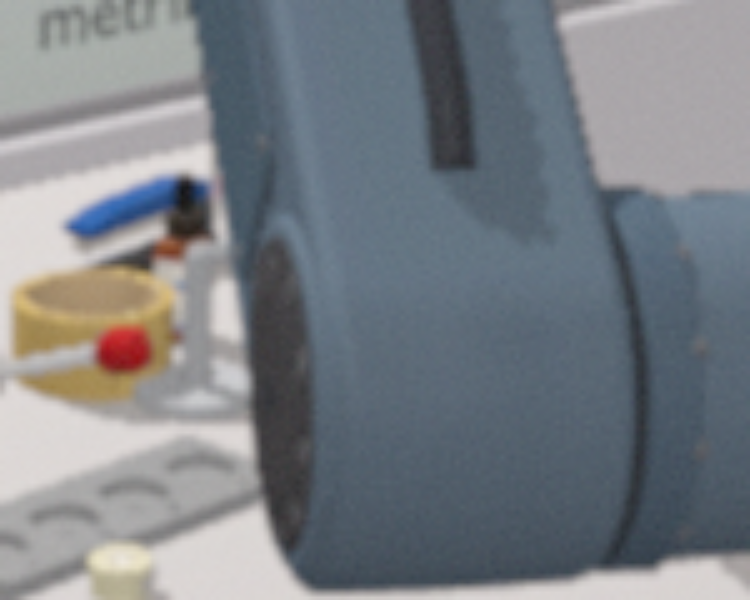

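The arm blocks the scene view, so I go on by force until the unit meets the rail.

>>> {"api": "send_rows", "payload": {
  "deltas": "0 1.6 -0.2 0.5 0 0 0.6;0 0 0 0 0 0 0.6"
}}

```text
time: 6.6
position: [0.6452, -0.2691, 0.1807]
tool_rot: [0.811, 0.53, -0.137, -0.209]
ft_force: [0.7, -0.5, 8.3]
grip_width: 0.0637
grip_force: 30.0
```

>>> {"api": "send_rows", "payload": {
  "deltas": "0 1.6 -0.2 0.5 0 0 0.6;0 0 0 0 0 0 0.6"
}}

```text
time: 6.85
position: [0.6462, -0.2695, 0.1801]
tool_rot: [0.81, 0.529, -0.14, -0.213]
ft_force: [-1.6, 1.0, 8.3]
grip_width: 0.0642
grip_force: 29.9
```

>>> {"api": "send_rows", "payload": {
  "deltas": "0 1.6 -0.2 0.5 0 0 0.6;0 0 0 0 0 0 0.6"
}}

```text
time: 7.1
position: [0.6469, -0.2698, 0.1794]
tool_rot: [0.809, 0.528, -0.143, -0.218]
ft_force: [-3.0, 1.1, 8.0]
grip_width: 0.0636
grip_force: 29.9
```

Contact with the rail is made (the force turned to -x at about 30°). I open slowly and withdraw along the tool axis.

>>> {"api": "send_rows", "payload": {
  "deltas": "0 0 0 0 0 0 0.78;0 0 0 0 0 0 0.85;0 0 0 0 0 0 1;0 0 0 0 0 0 1;0 0 0 0 0 0 1"
}}

```text
time: 7.72
position: [0.6473, -0.2701, 0.1773]
tool_rot: [0.809, 0.528, -0.142, -0.217]
ft_force: [-0.3, 0.5, 0.4]
grip_width: 0.086
grip_force: 0.0
```

>>> {"api": "send_rows", "payload": {
  "deltas": "0 0 -10 0 0 0 1;0 0 -20 0 0 0 1;0 0 -25 0 0 0 1;0 0 -35 0 0 0 1;0 0 -35 0 0 0 1;0 0 0 0 0 0 1"
}}

```text
time: 8.48
position: [0.7062, -0.2962, 0.2893]
tool_rot: [0.81, 0.529, -0.14, -0.213]
ft_force: [-0.5, -0.1, -0.4]
grip_width: 0.0872
grip_force: 0.0
```

Run:
```python
from h import *
o=robot.get_obs(); print(o['time'],o['position'],o['ft_force'])
# go over rack: strip mid (.632,.1766), ay=4
plan([.600,-.10,.30],down(-10),8)
plan([.6315,.1768,.20],down(4.0),7,([.600,-.10,.30],down(-10)))
```

```text
8.475 [ 0.70615352 -0.29615705  0.28927198] [-0.47387258 -0.13773285 -0.44304613]
8 x [ 19.39 -19.84   4.7 ] [-3.67 -0.43 -1.67]
7 x [39.86  1.73 14.29] [ 0.  0. -2.]
```

>>> {"api": "send_rows", "payload": {
  "deltas": "19.4 -19.8 4.7 -3.7 -0.4 -1.7 1;19.4 -19.8 4.7 -3.7 -0.4 -1.7 1;19.4 -19.8 4.7 -3.7 -0.4 -1.7 1;19.4 -19.8 4.7 -3.7 -0.4 -1.7 1;19.4 -19.8 4.7 -3.7 -0.4 -1.7 1;19.4 -19.8 4.7 -3.7 -0.4 -1.7 1;19.4 -19.8 4.7 -3.7 -0.4 -1.7 1;19.4 -19.8 4.7 -3.7 -0.4 -1.7 1"
}}

```text
time: 9.48
position: [0.5967, -0.0979, 0.297]
tool_rot: [0.765, 0.644, 0.002, -0.004]
ft_force: [-0.1, 1.2, 0.6]
grip_width: 0.0869
grip_force: 0.0
```

Run:
```python
from h import *
o=robot.get_obs(); print(o['time'],o['position'],R.from_quat(o['tool_rot']).as_matrix()[:,2])
a=cam('scene');w=cloud(a); m=(w[...,1]>-.1)&(w[...,1]<.5)&(w[...,0]>.66)&(w[...,2]>.1)&(w[...,2]<.5)
v,u=np.mgrid[:480,:640]; m&=(u<310)&(v>70); print(np.nanpercentile(w[m],[0,1,5,50],axis=0))
b=cam('top');w=cloud(b);X,Y,Z=w[...,0],w[...,1],w[...,2]
save('f.png',np.hstack([a['image'][150:300,150:450],b['image'][150:300,200:500]]),1.3)
plan([.6315,.1768,.20],down(4.0),7)
```

```text
9.475 [ 0.59667887 -0.09786752  0.29699548] [-0.00207929  0.00866012 -0.99996034]
[[ 0.66070454 -0.09995454  0.10002631]
 [ 0.77115461 -0.09404182  0.10309682]
 [ 0.78116996 -0.07197101  0.11109046]
 [ 0.79855512  0.19807918  0.24707188]]
7 x [39.19  2.84 14.01] [-0.08 -0.09 -1.96]
```

View pics/f.png

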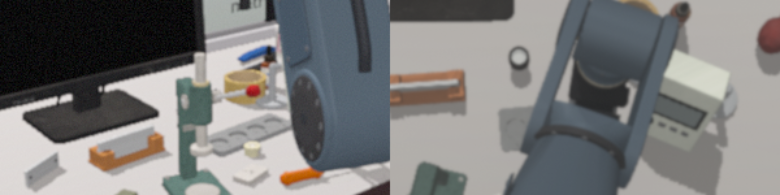

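The unit leans on the rail (its screen shows from above, right panel ~(675,105)), and the strip still stands in its rack. I move over the rack and check the stand's height.

>>> {"api": "send_rows", "payload": {
  "deltas": "39.2 2.8 14 0 0 -2 1;39.2 2.8 14 0 0 -2 1;39.2 2.8 14 0 0 -2 1;39.2 2.8 14 0 0 -2 1;39.2 2.8 14 0 0 -2 1;39.2 2.8 14 0 0 -2 1;39.2 2.8 14 0 0 -2 1;0 0 0 0 0 0 1"
}}

```text
time: 10.58
position: [0.6351, 0.1756, 0.1999]
tool_rot: [0.68, 0.733, 0.001, -0.005]
ft_force: [0.0, -0.5, 0.6]
grip_width: 0.0868
grip_force: 0.0
```

Run:
```python
from h import *
o=robot.get_obs(); print(o['time'],o['position'],o['tool_rot'])
b=cam('wrist');w=cloud(b);X,Y,Z=w[...,0],w[...,1],w[...,2]
for n,z0,z1 in(('strip',.038,.055),('rack',.024,.034)):
    m=(Z>z0)&(Z<z1)&(X>.58)&(X<.68)&(Y>.08)&(Y<.26); p=(w[m][:,:2]*1000).astype(np.float32)
    print(n,m.sum(),cv2.minAreaRect(p) if m.sum()>5 else '',np.median(w[m][:,2]), p.min(0),p.max(0))
    l=cv2.fitLine(p,cv2.DIST_HUBER,0,.01,.01).ravel(); print(l)
save('g.png',b['image'])
w=cloud(cam('scene')); m=(w[...,0]<.54)&(w[...,0]>.3)&(w[...,1]>.08)&(w[...,1]<.28)&(w[...,2]>.12)&(w[...,2]<.3)
print('stand',np.nanpercentile(w[m],[1,50,99],axis=0))
plan([.6315,.1768,.088],down(4.0),4)
```

```text
10.575 [0.63507864 0.17560956 0.19991315] [ 0.67988462  0.73330076  0.00083591 -0.00511878]
strip 1677 ((631.9183959960938, 182.11880493164062), (7.689548015594482, 108.7838363647461), 4.0733489990234375) 0.04682934006798037 [624.3242  127.74723] [638.687  236.5623]
[ 7.4131683e-02 -9.9724847e-01  6.3145868e+02  1.8539182e+02]
rack 2953 ((631.7499389648438, 180.39349365234375), (46.98134994506836, 126.53866577148438), 3.7347772121429443) 0.030783002288339703 [604.81177 116.91082] [659.0645  244.97253]
[ 2.5754701e-03 -9.9999666e-01  6.2961328e+02  1.9010512e+02]
stand [[0.3222952  0.13205661 0.12166962]
 [0.40470185 0.17005685 0.18204231]
 [0.53937294 0.19925061 0.24930853]]
4 x [ 0.88 -1.06 28.38] [-0.04 -0.11  0.04]
```

View pics/g.png

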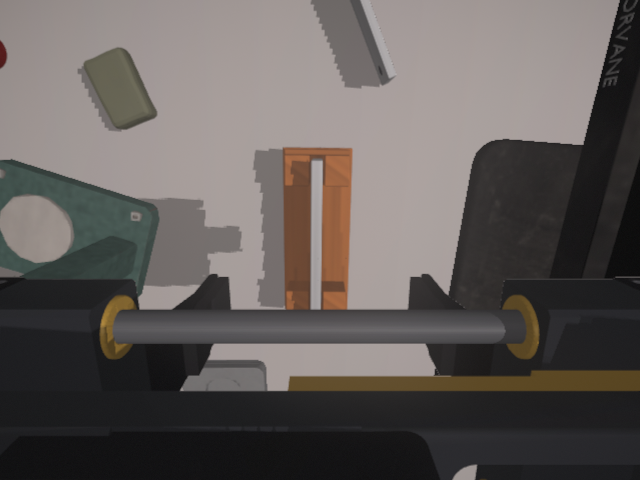

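The wrist view shows the rack (285–350,150–310) with the strip in it (col 316), its edge parallel to the fingers. The look-alike lies apart at (375,40).

>>> {"api": "send_rows", "payload": {
  "deltas": "1 -0.9 28.4 0 0 0 1;1 -0.9 28.4 0 0 0 1;0.8 -0.9 28.4 0 0 0 1;0.8 -0.9 27 0 0 0 1;0 0 0 0 0 0 0.3;0 0 0 0 0 0 0;0 0 0 0 0 0 0;0 0 0 0 0 0 0;0 0 0 0 0 0 0",
  "newtons": 25
}}

```text
time: 11.8
position: [0.6326, 0.1778, 0.0909]
tool_rot: [0.681, 0.732, 0.003, -0.003]
ft_force: [-0.8, -0.2, 0.1]
grip_width: 0.0453
grip_force: 0.0
```

>>> {"api": "send_rows", "payload": {
  "deltas": "0 0 0 0 0 0 0;0 0 0 0 0 0 0"
}}

```text
time: 12.05
position: [0.6323, 0.1777, 0.0902]
tool_rot: [0.681, 0.732, 0.002, -0.004]
ft_force: [-0.1, 0.3, -0.1]
grip_width: 0.025
grip_force: 0.0
```

>>> {"api": "send_rows", "payload": {
  "deltas": "0 0 0 0 0 0 0;0 0 0 0 0 0 0;0 0 0 0 0 0 0"
}}

```text
time: 12.42
position: [0.6322, 0.1776, 0.09]
tool_rot: [0.681, 0.732, 0.002, -0.004]
ft_force: [-0.4, 0.8, 0.6]
grip_width: 0.0076
grip_force: 25.0
```

>>> {"api": "send_rows", "payload": {
  "deltas": "0 0 -8 0 0 0 0;0 0 -12 0 0 0 0;0 0 -20 0 0 0 0;0 0 -30 0 0 0 0;0 0 -30 0 0 0 0;0 0 0 0 0 0 0"
}}

```text
time: 13.18
position: [0.6346, 0.1771, 0.1943]
tool_rot: [0.681, 0.732, 0.005, -0.001]
ft_force: [0.0, -0.5, -0.4]
grip_width: 0.0076
grip_force: 25.0
```

Run:
```python
from h import *
o=robot.get_obs(); print(o['time'],o['position'],o['tool_rot'],o['grip_width'],o['grip_force'],o['ft_force'])
b=cam('wrist');w=cloud(b);X,Y,Z=w[...,0],w[...,1],w[...,2]
zt=o['position'][2]-.091+.046
m=(Z>zt-.008)&(Z<zt+.008)&(X>.58)&(X<.68)&(Y>.08)&(Y<.26); p=w[m]
print(m.sum(),np.nanpercentile(p,[1,50,99],axis=0))
E=C+.032*ux
S=E-ux*.165; print('stage',S)
up=S+uy*.02   # strip stands 20 mm to +uy? falls to -uy
A1=np.array([.50,0.0,.25]); A2=up+[0,0,.20]
plan(A1,down(35),8); plan(A2,down(66.2),6,(A1,down(35)))
```

```text
13.175 [0.63460427 0.17706455 0.19434445] [ 0.68106418  0.73220272  0.0054782  -0.0008613 ] 0.007610628772314752 24.996378051582724 [ 0.01305859 -0.51933274 -0.42816879]
3946 [[0.62265613 0.15172972 0.14249949]
 [0.63332711 0.19771254 0.15103963]
 [0.64593549 0.23590883 0.15612097]]
stage [ 0.43731036 -0.17782848  0.        ]
8 x [-16.18 -22.83  -7.34] [ 0.03 -0.05 -3.86]
6 x [-11.16 -26.16   8.33] [ 0.   0.  -5.2]
```

>>> {"api": "send_rows", "payload": {
  "deltas": "-16.2 -22.8 -7.3 0 0 -3.9 0;-16.2 -22.8 -7.3 0 0 -3.9 0;-16.2 -22.8 -7.3 0 0 -3.9 0;-16.2 -22.8 -7.3 0 0 -3.9 0;-16.2 -22.8 -7.3 0 0 -3.9 0;-16.2 -22.8 -7.3 0 0 -3.9 0;-16.2 -22.8 -7.3 0 0 -3.9 0;-16.2 -22.8 -7.3 0 0 -3.9 0"
}}

```text
time: 14.22
position: [0.4988, -0.0012, 0.2464]
tool_rot: [0.458, 0.889, 0.003, -0.004]
ft_force: [0.1, -0.1, -1.8]
grip_width: 0.0078
grip_force: 25.0
```

>>> {"api": "send_rows", "payload": {
  "deltas": "-11.2 -26.2 8.3 0 0 -5.2 0;-11.2 -26.2 8.3 0 0 -5.2 0;-11.2 -26.2 8.3 0 0 -5.2 0;-11.2 -26.2 8.3 0 0 -5.2 0;-11.2 -26.2 8.3 0 0 -5.2 0;-11.2 -26.2 8.3 0 0 -5.2 0;0 0 0 0 0 0 0"
}}

```text
time: 15.1
position: [0.4459, -0.1616, 0.195]
tool_rot: [0.205, 0.979, 0.004, -0.003]
ft_force: [0.7, 0.2, -1.6]
grip_width: 0.0075
grip_force: 25.0
```

Run:
```python
from h import *
o=robot.get_obs(); print(o['time'],o['position'],o['tool_rot'])
E=C+.032*ux; d=o['position']-E; print('ux,uy',d@ux,d@uy)
# check tilted unit from wrist/top
b=cam('top');w=cloud(b);d=w-E;U=d@ux;V=d@uy;Z=w[...,2]
m=(U>-.08)&(U<.06)&(abs(V)<.07)&(Z>.02)&(Z<.155); 
for v in(-.03,0,.03):
    k=m&(abs(V-v)<.004); a=np.c_[U[k],Z[k]]; i=a[:,0].argmin(); print(v,k.sum(),a[i],a[a[:,1].argmax()])
k=m&(U<-.02+Z*.55)&(Z>.03)&(Z<.11); print('V range',np.nanpercentile(V[k],[1,99]) if k.sum() else 0)
plan(E-ux*.165+uy*.02+[0,0,.087],down(66.2),4)
```

```text
15.1 [ 0.44587203 -0.16164804  0.19504801] [ 0.20499385  0.97874971  0.00424685 -0.00291395]
ux,uy -0.1636959608014045 0.018259466483907475
-0.03 226 [-0.05708425  0.03859687] [0.03118829 0.15485644]
0 210 [-0.05244618  0.04618922] [0.03456821 0.15437762]
0.03 194 [-0.04579499  0.05842697] [0.01070215 0.15465943]
V range [-0.05307912  0.05571108]
4 x [ 0.04  0.06 27.09] [ 0.11 -0.12  0.04]
```

>>> {"api": "send_rows", "payload": {
  "deltas": "0 0 27 0.1 -0.1 0 0;0 0 27 0.1 -0.1 0 0;0 0 27 0.1 -0.1 0 0;0 0 27 0.1 -0.1 0 0;0 0 1.5 0 0 0 0;0 0 1 0 0 0 0;0 0 0 0 0 0 0"
}}

```text
time: 16.02
position: [0.4469, -0.1598, 0.0868]
tool_rot: [0.203, 0.979, -0.001, 0.002]
ft_force: [-0.2, -0.9, -1.0]
grip_width: 0.0078
grip_force: 25.0
```

>>> {"api": "send_rows", "payload": {
  "deltas": "0 0 1.5 0 0 0 0;0 0 1 0 0 0 0;0 0 0 0 0 0 0"
}}

```text
time: 16.4
position: [0.4469, -0.1602, 0.084]
tool_rot: [0.203, 0.979, -0.001, 0.002]
ft_force: [1.2, 0.3, 4.0]
grip_width: 0.0076
grip_force: 25.0
```

The strip stands on the table. I release it, raise, and push its top over toward -uy with the +y finger.

>>> {"api": "send_rows", "payload": {
  "deltas": "0 0 0 0 0 0 0.2;0 0 0 0 0 0 1;0 0 0 0 0 0 1;0 0 0 0 0 0 1;0 0 0 0 0 0 1;0 0 0 0 0 0 1;0 0 0 0 0 0 1;0 0 -8 0 0 0 1;0 0 -7 0 0 0 1;0 0 0 0 0 0 1"
}}

```text
time: 17.65
position: [0.4467, -0.1601, 0.0991]
tool_rot: [0.203, 0.979, -0.001, 0.002]
ft_force: [-0.2, -0.1, 0.1]
grip_width: 0.0865
grip_force: 0.0
```

>>> {"api": "send_rows", "payload": {
  "deltas": "0 -12 0 0 0 0 1;0 -12 0 0 0 0 1;0 -8 0 0 0 0 1;0 -4 0 0 0 0 1;0 -4 0 0 0 0 1;0 -4 0 0 0 0 1;0 -4 0 0 0 0 1;0 -4 0 0 0 0 1;0 -4 0 0 0 0 1;0 0 0 0 0 0 1"
}}

```text
time: 18.9
position: [0.424, -0.2115, 0.0984]
tool_rot: [0.204, 0.979, -0.0, 0.001]
ft_force: [-0.2, 0.2, 0.2]
grip_width: 0.087
grip_force: 0.0
```

>>> {"api": "send_rows", "payload": {
  "deltas": "0 0 -20 0 0 0 1;0 0 -20 0 0 0 1;0 25 -20 0 0 0 1;0 0 -20 0 0 0 1;0 0 0 0 0 0 1"
}}

```text
time: 19.52
position: [0.4346, -0.1883, 0.1794]
tool_rot: [0.203, 0.979, -0.001, 0.002]
ft_force: [0.1, 0.5, 0.0]
grip_width: 0.0869
grip_force: 0.0
```

```bash
cat > strip.py <<'E'
from h import *
def strip(camn='wrist'):
    E=C+.032*ux; b=cam(camn);w=cloud(b); best=None
    for r in robot.cut_out(camn,'strip'):
        p=w[r['region']];p=p[~np.isnan(p[:,0])]
        if len(p)<50: continue
        p=p[(p[:,2]<.03)&(p[:,2]>.004)]
        if len(p)<50: continue
        c,s,a=cv2.minAreaRect((p[:,:2]*1000).astype(np.float32)); d=np.r_[c,0]/1000-E
        print(camn,round(r['p'],2),np.round(r['box']),'c',np.round(c,1),np.round(s,1),round(a,1),'z',np.round(np.median(p[:,2]),4),'u,v',np.round(d@ux,4),np.round(d@uy,4))
    return b
E
python3 - <<'E'
from strip import *
o=robot.get_obs(); d=o['position']-(C+.032*ux); print(o['time'],o['position'],d@ux,d@uy,o['grip_width'],o['ft_force'])
b=strip(); save('i.png',b['image']); strip('top')
E
```

```text
19.525 [ 0.43460873 -0.18832657  0.17943292] -0.1632354300675 -0.010695563408191595 0.08687179216893856 [0.13145908 0.50322827 0.04267085]
wrist 0.61 [300. 158. 357. 311.] c [ 437.1 -183.5] [ 40.1 117.5] 66.5 z 0.0089 u,v -0.1629 -0.0053
top 0.55 [141. 194. 173. 219.] c [654.1 333. ] [ 8.3 86.7] 28.2 z 0.0219 u,v -0.1728 0.5549
```

View pics/i.png

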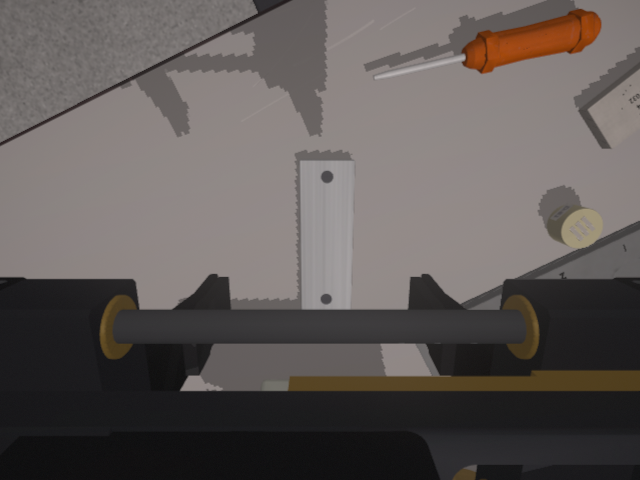

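The strip lies flat (cols 300–355, rows 158–310), parallel to the fingers. I grip it across its width.

>>> {"api": "send_rows", "payload": {
  "deltas": "0 5.4 27 0 0 0 1;0 0 27 0 0 0 1;0 0 27 0 0 0 1;0 0 22 0 0 0 1;0 0 2.5 0 0 0 1;0 0 0 0 0 0 1",
  "newtons": 15
}}

```text
time: 20.48
position: [0.436, -0.1834, 0.0726]
tool_rot: [0.203, 0.979, -0.0, 0.0]
ft_force: [0.5, 0.0, -0.1]
grip_width: 0.0872
grip_force: 0.0
```

>>> {"api": "send_rows", "payload": {
  "deltas": "0 0 1 0 0 0 0.6;0 0 0 0 0 0 0.4;0 0 0 0 0 0 0.4;0 0 0 0 0 0 0.4;0 0 0 0 0 0 0.4;0 0 0 0 0 0 0.4"
}}

```text
time: 21.22
position: [0.4362, -0.1834, 0.0719]
tool_rot: [0.203, 0.979, -0.0, 0.001]
ft_force: [-0.5, -0.1, 1.0]
grip_width: 0.0397
grip_force: 15.0
```

Run:
```python
from h import *
o=robot.get_obs(); d=o['position']-(C+.032*ux); T=R.from_quat(o['tool_rot']).as_matrix();print(o['time'],o['position'],d@ux,d@uy,o['grip_width'],o['ft_force'],T[:,2],np.degrees(np.arctan2(T[1,1],T[0,1])))
```

```text
21.225 [ 0.4362307  -0.18335771  0.07186051] -0.1637565495958917 -0.005494723630762479 0.03973212564948542 [-0.45741231 -0.07177795  1.01112282] [ 1.57496979e-03 -8.55709151e-04 -9.99998394e-01] 66.53896325221935
```

>>> {"api": "send_rows", "payload": {
  "deltas": "-5 1.5 0 0 0 0 0.4;-6 2 0 0 0 0 0.4;-6 2 0 0 0 0 0.4;-8 0 0 0 0 0 0.4;-8 0 0 0 0 0 0.4;-8 0 0 0 0 0 0.4;-6 0 0 0 0 0 0.4;0 0 0 0 0 0 0.4"
}}

```text
time: 22.22
position: [0.4831, -0.1981, 0.0719]
tool_rot: [0.203, 0.979, -0.001, 0.003]
ft_force: [0.2, -0.4, 0.6]
grip_width: 0.0394
grip_force: 15.0
```

>>> {"api": "send_rows", "payload": {
  "deltas": "-5 0 0 0 0 0 0.4;-5 0 0 0 0 0 0.4;-4 0 0 0 0 0 0.4;-3 0 0 0 0 0 0.4;0 0 0 0 0 0 0.4;0 0 0 0 0 0 0.4"
}}

```text
time: 22.98
position: [0.4975, -0.204, 0.0719]
tool_rot: [0.203, 0.979, -0.0, 0.001]
ft_force: [0.3, -0.7, -0.4]
grip_width: 0.0396
grip_force: 15.0
```

Run:
```python
from strip import *
o=robot.get_obs(); d=o['position']-(C+.032*ux); T=R.from_quat(o['tool_rot']).as_matrix();print(o['time'],o['position'],d@ux,d@uy,o['grip_width'],o['ft_force'],np.degrees(np.arctan2(T[1,1],T[0,1])))
strip()
```

```text
22.975 [ 0.49748683 -0.20400837  0.07190889] -0.09937618674704443 0.00033038485799795033 0.03958316422746125 [ 0.33298585 -0.70852075 -0.37150277] 66.53810977158211
wrist 0.67 [271. 172. 366. 378.] c [ 490.1 -200.8] [ 40.2 100.1] 66.6 z 0.0089 u,v -0.1075 0.0003
```

The strip is about 19 mm under the raised edge, centred and square. I release it, rise and return to the unit's tilted approach pose.

>>> {"api": "send_rows", "payload": {
  "deltas": "0 0 0 0 0 0 0.5;0 0 0 0 0 0 0.7;0 0 0 0 0 0 0.7;0 0 0 0 0 0 0.7;0 0 -10 0 0 0 0.8;0 0 -40 0 0 0 1;0 0 -60 0 0 0 1;0 0 -60 0 0 0 1;0 0 -58 0 0 0 1;0 0 0 0 0 0 1"
}}

```text
time: 24.32
position: [0.4988, -0.2048, 0.3058]
tool_rot: [0.203, 0.979, -0.003, 0.007]
ft_force: [-0.7, -1.1, -0.3]
grip_width: 0.0868
grip_force: 0.0
```

Run:
```python
from strip import *
o=robot.get_obs(); print(o['time'],o['position'],o['ft_force']); E=C+.032*ux
strip()
b=cam('wrist');w=cloud(b);d=w-E;U=d@ux;V=d@uy;Z=w[...,2]
m=(U>-.08)&(U<.09)&(abs(V)<.08)&(Z>.04)&(Z<.16)
p=np.c_[U[m],V[m],Z[m]]; print(m.sum(),np.percentile(p,[.5,50,99.5],axis=0))
P0=np.array([.600,-.235,.31])
plan(P0,down(-23.6),12)
Q=R.from_quat([.809,.528,-.142,-.217]); T=Q.as_matrix(); print(np.degrees(np.arccos(-T[2,2])))
reg=np.array([.6473,-.2701,.1773])
plan(reg-T[:,2]*.115,Q,6,(P0,down(-23.6)))
```

```text
24.325 [ 0.49883153 -0.20482196  0.30583351] [-0.66424087 -1.08583911 -0.2914484 ]
wrist 0.69 [302. 150. 342. 250.] c [ 493.7 -202.1] [ 40.  106.9] 66.5 z 0.009 u,v -0.1036 0.0006
10965 [[-0.05506584 -0.07174633  0.04057632]
 [-0.02561956 -0.0024392   0.08981986]
 [ 0.05016628  0.0768234   0.15591158]]
12 x [-6.78  7.45 -0.86] [0.   0.   7.51]
30.052872211058062
6 x [-2.2  20.13  1.25] [5.01 0.   0.02]
```

>>> {"api": "send_rows", "payload": {
  "deltas": "-6.8 7.5 -0.9 0 0 7.5 1;-6.8 7.5 -0.9 0 0 7.5 1;-6.8 7.5 -0.9 0 0 7.5 1;-6.8 7.5 -0.9 0 0 7.5 1;-6.8 7.5 -0.9 0 0 7.5 1;-6.8 7.5 -0.9 0 0 7.5 1"
}}

```text
time: 25.22
position: [0.555, -0.1972, 0.3028]
tool_rot: [0.564, 0.826, -0.0, -0.002]
ft_force: [-0.6, 0.2, -0.1]
grip_width: 0.0874
grip_force: 0.0
```

>>> {"api": "send_rows", "payload": {
  "deltas": "-6.8 7.5 -0.9 0 0 7.5 1;-6.8 7.5 -0.9 0 0 7.5 1;-6.8 7.5 -0.9 0 0 7.5 1;-6.8 7.5 -0.9 0 0 7.5 1;-6.8 7.5 -0.9 0 0 7.5 1;-6.8 7.5 -0.9 0 0 7.5 1;0 0 0 0 0 0 1"
}}

```text
time: 26.1
position: [0.6009, -0.2355, 0.3084]
tool_rot: [0.836, 0.549, -0.001, -0.001]
ft_force: [-0.7, 0.1, -0.1]
grip_width: 0.087
grip_force: 0.0
```

>>> {"api": "send_rows", "payload": {
  "deltas": "-2.2 20.1 1.2 5 0 0 1;-2.2 20.1 1.2 5 0 0 1;-2.2 20.1 1.2 5 0 0 1;-2.2 20.1 1.2 5 0 0 1;-2.2 20.1 1.2 5 0 0 1;-2.2 20.1 1.2 5 0 0 1;0 0 0 0 0 0 1;0 0 0 0 0 0 1"
}}

```text
time: 27.1
position: [0.7011, -0.2927, 0.2777]
tool_rot: [0.807, 0.53, -0.142, -0.216]
ft_force: [0.8, 0.1, 0.8]
grip_width: 0.0866
grip_force: 0.0
```

Run:
```python
from strip import *
Q=R.from_quat([.809,.528,-.142,-.217]); T=Q.as_matrix(); reg=np.array([.6473,-.2701,.1773])
o=robot.get_obs(); print(o['time'],o['position'],o['ft_force'],T.T@(o['position']-reg)*1000)
plan(reg-T[:,2]*.06,Q,3); plan(reg-T[:,2]*.002,Q,3,(reg-T[:,2]*.06,Q)); plan(reg,Q,5)
# unit faces in tool frame from wrist
b=cam('wrist');w=cloud(b);A=R.from_quat(o['tool_rot']).as_matrix(); t=(w-o['position'])@A
m=(abs(t[...,1])<.05)&(abs(t[...,0])<.07)&(abs(t[...,2]-.151)<.02); p=t[m]; print(m.sum(),np.percentile(p,[1,50,99],axis=0))
```

```text
27.1 [ 0.70105025 -0.29268927  0.27770399] [0.78831169 0.13512419 0.76963655] [   0.88969491    0.17671957 -116.10126396]
3 x [-0.27 -0.07 18.7 ] [0.02 0.03 0.11]
3 x [ 0.    0.   19.33] [ 0.  0. -0.]
5 x [-0.15 -0.05 23.22] [0.01 0.02 0.06]
12626 [[-0.04838884 -0.03293554  0.15168883]
 [ 0.00693035 -0.00226704  0.1532881 ]
 [ 0.053881    0.02913197  0.15905456]]
```

>>> {"api": "send_rows", "payload": {
  "deltas": "-0.3 -1 23 0 0 0.1 1;-0.2 -1 23 0 0 0.1 1;0 0 23 0 0 0.1 1;0 0 23 0 0 0 1;0 0 20 0 0 0 1;0 0 0 0 0 0 1"
}}

```text
time: 27.9
position: [0.6473, -0.2699, 0.1833]
tool_rot: [0.809, 0.528, -0.142, -0.216]
ft_force: [1.3, -0.1, 1.4]
grip_width: 0.0869
grip_force: 0.0
```

>>> {"api": "send_rows", "payload": {
  "deltas": "0 0 0 0 0 0 0.85;0 0 0 0 0 0 0.75;0 0 0 0 0 0 0.6;0 0 0 0 0 0 0.6;0 0 0 0 0 0 0.6",
  "newtons": 30
}}

```text
time: 28.52
position: [0.6487, -0.2709, 0.1833]
tool_rot: [0.809, 0.528, -0.142, -0.215]
ft_force: [0.4, 0.5, 5.7]
grip_width: 0.0639
grip_force: 29.9
```

Run:
```python
from strip import *
o=robot.get_obs(); print(o['time'],o['position'],o['ft_force'],o['grip_width'],o['grip_force'])
T=R.from_quat(o['tool_rot']).as_matrix(); print('tilt',np.degrees(np.arccos(-T[2,2])))
piv=C+ux*.028+[0,0,.004]; p=T.T@(piv-o['position']); print('piv tool',p*1000)
Rm=R.from_rotvec([np.radians(-1),0,0]).as_matrix(); print((p-Rm@p)*1000)
```

```text
28.525 [ 0.64871779 -0.27085905  0.18329979] [0.43434868 0.46522878 5.67852891] 0.06388090628725966 29.945189896970987
tilt 29.905128811893952
piv tool [  0.41137159  28.73614573 190.3115923 ]
[ 0.         -3.3170186   0.53050027]
```

>>> {"api": "send_rows", "payload": {
  "deltas": "0 -3.3 0.5 -1 0 0 0.6;0 -6.6 1.1 -2 0 0 0.6;0 -6.6 1.1 -2 0 0 0.6;0 -6.6 1.1 -2 0 0 0.6;0 -6.6 1.1 -2 0 0 0.6;0 -6.6 1.1 -2 0 0 0.6;0 0 0 0 0 0 0.6"
}}

```text
time: 29.4
position: [0.6154, -0.2564, 0.1933]
tool_rot: [0.826, 0.539, -0.092, -0.137]
ft_force: [-2.0, -0.3, 6.3]
grip_width: 0.0639
grip_force: 30.0
```

>>> {"api": "send_rows", "payload": {
  "deltas": "0 -6.6 1.1 -2 0 0 0.6;0 -3.3 0.5 -1 0 0 0.6;0 -3.3 0.5 -1 0 0 0.6;0 0 0 0 0 0 0.6;0 0 0 0 0 0 0.6"
}}

```text
time: 30.02
position: [0.6034, -0.2511, 0.1952]
tool_rot: [0.83, 0.542, -0.073, -0.109]
ft_force: [-3.0, 1.2, 8.1]
grip_width: 0.0638
grip_force: 30.0
```

Run:
```python
from strip import *
o=robot.get_obs(); print(o['time'],o['position'],o['ft_force'],o['moment'])
T=R.from_quat(o['tool_rot']).as_matrix(); print('tilt',np.degrees(np.arccos(-T[2,2])), T@[.0004,.0287,.1903]+o['position']-(C+ux*.028+[0,0,.004]))
strip(); strip('top')
```

```text
30.025 [ 0.60340904 -0.25113267  0.19518285] [-2.98909521  1.24905945  8.12449541] [0.39505864 1.06284727 0.04016015]
tilt 15.142481847379523 [-1.43436491e-03  3.35550571e-04 -7.52390565e-06]
wrist 0.96 [185. 199. 240. 249.] c [ 468. -192.] [40.5 52.6] 66.1 z 0.0087 u,v -0.1312 -0.0006
top 0.66 [139. 196. 176. 219.] c [654.  333.3] [ 7.6 87.5] 29.0 z 0.0215 u,v -0.173 0.5551
```

>>> {"api": "send_rows", "payload": {
  "deltas": "0 -3.3 0.5 -1 0 0 0.6;0 -3.3 0.5 -1 0 0 0.6;0 0 0 0 0 0 0.6;0 0 0 0 0 0 0.6"
}}

```text
time: 30.72
position: [0.5972, -0.2484, 0.1958]
tool_rot: [0.832, 0.543, -0.064, -0.095]
ft_force: [-3.7, 1.2, 8.9]
grip_width: 0.0643
grip_force: 30.0
```

>>> {"api": "send_rows", "payload": {
  "deltas": "0 -1.6 0.2 -0.5 0 0 0.6;0 0 0 0 0 0 0.6;0 0 0 0 0 0 0.6"
}}

```text
time: 31.1
position: [0.5958, -0.2478, 0.196]
tool_rot: [0.832, 0.543, -0.062, -0.092]
ft_force: [-3.6, 1.7, 9.2]
grip_width: 0.0638
grip_force: 30.1
```

>>> {"api": "send_rows", "payload": {
  "deltas": "0 -1.6 0.2 -0.5 0 0 0.6;0 0 0 0 0 0 0.6;0 0 0 0 0 0 0.6"
}}

```text
time: 31.48
position: [0.5944, -0.247, 0.1963]
tool_rot: [0.833, 0.544, -0.059, -0.088]
ft_force: [-3.2, 1.1, 9.6]
grip_width: 0.064
grip_force: 30.1
```

Run:
```python
from strip import *
o=robot.get_obs(); print(o['time'],o['position'],o['ft_force'],o['moment'])
T=R.from_quat(o['tool_rot']).as_matrix(); print('tilt',np.degrees(np.arccos(-T[2,2])), T@[.0004,.0287,.1903]+o['position']-(C+ux*.028+[0,0,.004]))
```

```text
31.475 [ 0.59440904 -0.24704962  0.19625251] [-3.22927379  1.12939703  9.61093874] [0.56736573 1.3921274  0.0756424 ]
tilt 12.164572794187931 [-0.00129988  0.0004417   0.00017717]
```

>>> {"api": "send_rows", "payload": {
  "deltas": "0 -1.6 0.2 -0.5 0 0 0.6;0 0 0 0 0 0 0.6;0 0 0 0 0 0 0.6"
}}

```text
time: 31.85
position: [0.593, -0.2464, 0.1966]
tool_rot: [0.833, 0.544, -0.057, -0.084]
ft_force: [-3.6, 1.5, 10.6]
grip_width: 0.0637
grip_force: 30.1
```

>>> {"api": "send_rows", "payload": {
  "deltas": "0 -1.6 0.2 -0.5 0 0 0.6;0 0 0 0 0 0 0.6;0 0 0 0 0 0 0.6"
}}

```text
time: 32.22
position: [0.5914, -0.2458, 0.1969]
tool_rot: [0.833, 0.544, -0.054, -0.081]
ft_force: [-2.8, 2.8, 11.9]
grip_width: 0.0637
grip_force: 30.1
```

Run:
```python
from strip import *
o=robot.get_obs(); print(o['time'],o['position'],o['ft_force'],o['moment'])
T=R.from_quat(o['tool_rot']).as_matrix(); print('tilt',np.degrees(np.arccos(-T[2,2])), T@[.0004,.0287,.1903]+o['position']-(C+ux*.028+[0,0,.004]))
b=strip(); w=cloud(b); t=(w-o['position'])@T
m=(abs(t[...,1])<.028)&(t[...,0]>.02)&(t[...,0]<.05)&(abs(t[...,2]-.037)<.012); p=t[m]
print(m.sum()); 
if m.sum()>50: print(np.degrees(np.arctan(np.polyfit(p[:,1],p[:,2],1)[0])))
```

```text
32.225 [ 0.59144007 -0.2457544   0.19692712] [-2.803156    2.78208187 11.92318403] [0.68553742 1.50026135 0.00227067]
tilt 11.167291234190285 [-0.00120956  0.00038328  0.0006713 ]
wrist 0.67 [180. 202. 242. 252.] c [ 469.8 -192.7] [40.4 55.5] 67.1 z 0.0095 u,v -0.1293 -0.0005
10552
0.820594118411642
```

The load has moved onto the strip: the unit stays at about 12° while the tool turned to 11.2°. I release and withdraw along the tool axis.

>>> {"api": "send_rows", "payload": {
  "deltas": "0 0 0 0 0 0 0.76;0 0 0 0 0 0 0.85;0 0 0 0 0 0 1;0 0 0 0 0 0 1;0 0 0 0 0 0 1"
}}

```text
time: 32.95
position: [0.5923, -0.246, 0.1954]
tool_rot: [0.834, 0.544, -0.053, -0.079]
ft_force: [0.6, 0.1, -0.6]
grip_width: 0.0858
grip_force: 0.0
```

>>> {"api": "send_rows", "payload": {
  "deltas": "0 0 -10 0 0 0 1;0 0 -25 0 0 0 1;0 0 -40 0 0 0 1;0 0 -50 0 0 0 1;-20 0 -40 0 0 0 1;-50 0 -10 0 0 0 1;-50 0 0 0 0 0 1;-50 0 0 0 0 0 1;-50 0 0 0 0 0 1;0 0 0 0 0 0 1"
}}

```text
time: 34.2
position: [0.532, -0.4642, 0.3684]
tool_rot: [0.835, 0.542, -0.053, -0.078]
ft_force: [-0.0, 1.1, 0.0]
grip_width: 0.0872
grip_force: 0.0
```

Run:
```python
from strip import *
o=robot.get_obs(); print(o['time'],o['position'],o['ft_force'],o['joint_velocities'].max())
E=C+.032*ux
for n in('top','scene','wrist'):
    b=strip(n); w=cloud(b); d=w-E;U=d@ux;V=d@uy;Z=w[...,2]
    m=(abs(U)<.08)&(abs(V)<.045)&(Z>.135)&(Z<.165); p=np.c_[U[m],V[m],Z[m]]
    if m.sum()>60:
        A=np.linalg.lstsq(np.c_[p[:,:2],np.ones(len(p))],p[:,2],rcond=None)[0]; print(n,m.sum(),'top tilt',np.degrees(np.arctan(A[:2])),np.percentile(p,[1,50,99],axis=0))
    if n=='top': t=b['image']
    if n=='scene': s=b['image']
    if n=='wrist': x=b['image']
save('j.png',np.hstack([s[150:300,300:470],t[170:320,340:510],cv2.resize(x,(200,150))]),1.45)
```

```text
34.2 [ 0.53204082 -0.46420327  0.36839822] [-0.03439934  1.11866294  0.00296543] 0.06174233667801678
top 0.7 [139. 196. 176. 220.] c [656.7 333.3] [14.  87.6] 28.1 z 0.0215 u,v -0.1706 0.5562
top 0.61 [389. 260. 409. 282.] c [ 510.4 -201.5] [26.6 47.9] 63.0 z 0.008 u,v -0.0886 0.0078
top 1502 top tilt [-4.90317757e+00 -3.82917426e-04] [[-0.0372072  -0.04401711  0.13668074]
 [-0.00698206 -0.00017631  0.15274209]
 [ 0.02916566  0.04394949  0.16256795]]
scene 0.6 [167. 265. 195. 294.] c [650.  334.2] [10.2 93.3] 27.6 z 0.0181 u,v -0.1771 0.5543
scene 0.44 [398. 251. 418. 257.] c [ 455.  -185.7] [42.4 40.7] 64.1 z 0.0072 u,v -0.1456 -0.0
wrist 0.64 [214.   0. 282.  34.] c [ 480.5 -201.7] [33.8 83.4] 66.0 z 0.0087 u,v -0.1158 -0.0044
wrist 199 top tilt [-13.47843023 -29.92274035] [[-0.03061377 -0.04499522  0.14519734]
 [ 0.00498313 -0.04420434  0.15277693]
 [ 0.02930239 -0.04285484  0.16074802]]
```

View pics/j.png

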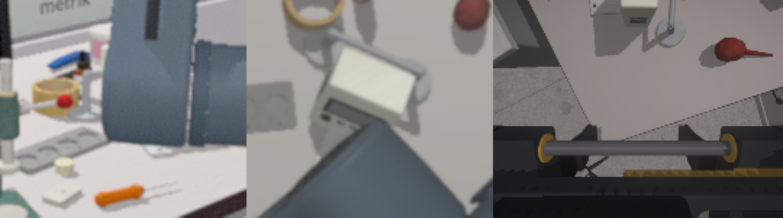

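The final views show the unit tilted about 12° (top face front edge z≈160 mm, rear ≈146 mm), which matches resting on the strip with its rear edge where it stood. The strip is square and centred under the front, and the arm is clear.

```bash
python3 -c "
from rig import robot
print(robot.hand_in())"
```

```text
the job is handed in; nothing more can be done
None
```

The job is handed in at about 34 s: the unit is tilted back about 12°, resting on the strip about 2 cm under its front (square and centred), with its rear edge where it stood, as far as the last pictures show.

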